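Find the clear lacquer bottle with the gauging wand

ROBOT

A 7-joint arm with a two-finger parallel gripper is mounted at the origin on the work surface. World frame = base frame: x ahead of the robot, y to its left, z up, the work surface at z = 0. Lengths are in mm, angles in rad, forces in N, time in s.
With the tool pointing down it reaches from about 425 to 875 mm from the base axis. Payload 8.4 kg.
Tool frame: the origin (TCP) lies at the very end of the fingers, on their centre line; the grasp point (between the pads) lies bot.tcp_to_grasp behind it (bot.tcp_to_grasp is the distance from the TCP to the grasp point, in mm); x points along the fingers, z is the direction in which the jaws open and shut, and the axes are right-handed (so a half turn about x gives the same grasp; the last joint's range is limited). The gripper opens to 85 mm and grips with 20 to 120 N. Pads are 22 mm wide; open, the fingers measure 114 mm over their backs; the gripper's body (76 mm by 85 mm) begins 54 mm behind the grasp point. The pads swing forward as they close: fully open they stand 13 mm farther back than shut.
Start: joints at [1.119, 0.333, 0.04, 1.465, -0.013, 1.343, -0.059], TCP at [224.569, -609.945, 231.308] pointing down, gripper open.
Joint ranges: [-2.58, 2.58], [-0.38, 2.09], [-1.3, 1.39], [0.25, 2.4], [-1.5, 4.64], [0.08, 2.09], [-2.65, 2.65]. Speed limits (rad/s): [2.22, 2.22, 2.79, 2.79, 3.14, 3.14, 3.14].

INTERFACE

Orientations are given as a unit quaternion [w, x, y, z].
In Python, from workcell import bot, imaging gives the robot as it stands.
- The arm moves only by the shell command python3 -m pendant 'ROWS'. ROWS is JSON, one flat list of numbers, 5 for each row, row after row: the closure, from 0 (fully open) to 1 (shut), then the shift along the tool's x, y, z in m, then the turn about the tool's x in degrees. A call has 1 to 8 rows; each row is the pose to reach, as a shift and turn from the pose commanded when the call began, along the tool's axes at that moment; what a row does not reach only later rows make up. A row lasts 1/10 s, in which the tool goes at most 50 mm and 8.59 degrees, less where a joint would pass 70% of its speed; a pose out of reach is approached as far as the arm can. A call with a gripper value outside its range is refused whole. The fingers move at their own pace and stop on an object; the grip force is fixed at half the most. Time passes only in rows, so rows that repeat a pose let the fingers close. It gives the time, the measured TCP pose, the force and the opening at its end, in the units of the state.
- bot.observe(): the state, without advancing time (a new reading comes with each control period).
- imaging.capture(name): name is "scene" or "top"; returns a dict with "color" (480x640x3 uint8, red, green, blue), "fov_y" (degrees; the focal length in pixels is half the picture's height over the tangent of half this angle, whatever the lens; pixels are square), "cx", "cy" (the principal point, pixels), "rvec" (rotation vector, rad) and "tvec" (3), from world to camera coordinates, as OpenCV has them. Camera axes: x right, y down, z forward; pixel columns grow to the right and rows downward; lengths in mm; the calibration is good to about 2 mm. A picture is of the moment at which its call begins. There is no depth.
- bot.sign_off(): hands the job in, once; it reports no verdict.
The state is a dict: "t": time; "joint_pos": joint angles; "qd": joint speeds; "joint_efforts": joint torques, N m; "ee_pos": TCP position; "eef_rot": TCP orientation; "contact_force": force on the tool from outside, world axes, zero at the start; "ft_torque": the same for the moment, N m; "grip_width": finger opening in mm.
Only numpy, scipy, OpenCV 4.12 (cv2) and the standard library are available. Lean on these libraries where they do the work, as an engineer would, in place of code of your own. Each camera call takes 0.05 s, during which the arm holds its last target.

TASK

One of the three open lacquer bottles in the rack is still clear to the bottom; in the other two the lacquer has set hard part-way up. Take the gauging wand from its stand and push it down through the rubber wiper of a bottle, firmly but gently, until you feel it bottom: only in the clear bottle does the white band on its stem come level with the rim. Find that bottle and leave the wand standing in it, bottomed, with the rim within the white band, and leave the other things on the table where they are.

Things in the scene. Friction and masses are not known exactly. Their poses are not given: they have to be found in the camera images.
- wand: the rigid gauging wand, about 45 g, 138 mm long: steel stem 11 mm in diameter with a tapered nose (6 mm at the very tip, full 8 mm up) under a brown ribbed round head, 20 mm in diameter, 88 to 138 mm above the tip, to be gripped. Origin at the centre of its lower tip, z up along the stem. Starts upright in the stand, tip on the bottom of the stand's hole
- wand_band (a point): the depth mark: centre of the white band (8 mm tall, thin red edges) round the wand's stem, on its axis 72 mm above the tip
- wand_head (a point): point on the wand's axis in the middle of its brown head, 115 mm above the tip, a good place to grip
- stand: fixed block of white marble, 60 x 60 x 50 mm high, with one upright round hole 14 mm in diameter and 40 mm deep in its top (bottom of the hole 10 mm above the table); origin at the centre of its underside
- rack: fixed rack, 76 x 196 mm, with three alike open bottles (46 mm in diameter, rims 98 mm above the table) that cannot move, in a row along its y axis: pink at +60 mm (a), mauve at 0 (b), nude at -60 mm (c). Origin under its centre, on the table. Which bottle is clear changes every time and cannot be seen. Keep all contact with rack and bottles under 30 N
- mouth_a (a point): centre of the pink bottle's mouth, on the bore's axis at the height of the rim. All three: neck 28 mm across, upright round bore 14 mm in diameter, 45 degree lead-in 4 mm wide round the mouth. 8 to 18 mm below the rim sits a springy rubber wiper that hides the inside and grips the stem: it resists sliding, in or out, with some 3 to 8 N all the way, up to 12 N as the nose enters
- mouth_b (a point): centre of the mauve bottle's mouth, on the bore's axis at the height of the rim. In the one clear bottle the hard bottom lies 70 to 74 mm below the rim, so the rim falls within the wand's band when the tip bottoms; in the other two a hard floor of set lacquer lies only 30 to 56 mm below the rim
- mouth_c (a point): centre of the nude-coloured bottle's mouth, on the bore's axis at the height of the rim. Pressing the wand's tip on the bottom or set lacquer of any bottle with more than 20 N would damage it; these floors are firm (8 N per mm); 3 to 15 N on top of the wiper's drag is a good firm touch
- bottle_mauve: bystander, loose: capped mauve bottle with a tall brown cap, 33 mm across, 89 mm tall; origin at the centre of its underside
- bottle_white: bystander, loose: capped square white bottle with a gold cap, 30 mm wide, 89 mm tall; origin at the centre of its underside
- bottle_pink: bystander, loose: capped pink bottle with a tall brown cap, 33 mm across, 89 mm tall; origin at the centre of its underside
- pot_a: bystander, loose: low white pot with a blue-violet lid, 51 mm across, 34 mm tall; origin at the centre of its underside
- pot_b: bystander, loose: low white pot with a blue-violet lid, 51 mm across, 34 mm tall; origin at the centre of its underside
- buffer: bystander, loose: pink and white nail buffer block, 90 x 26 x 26 mm; origin at the centre of its underside

How it is judged (in metres and radians):
On the way, in this order (a step that is already met when the one before it is completed fails the run):
1. the wand is lifted clear out of its stand (z of wand_head in the frame of stand above 0.17 m), for 0.1 s.
2. the wand's tip is pressed (more than 2 N) on the bottom of the clear bottle (contact force between wand and floor_clear above 2 N), for 0.1 s.
At the end, for the whole second after the job is handed in: the wand stands released and at rest in the clear bottle: the centre of its band is within 4 mm of the bore's axis and within 4 mm in height of the rim, and it leans less than 0.1 rad (((horizontal distance between wand_band and mouth_a below 0.004 m and z of wand_band in the frame of mouth_a between -0.004 and 0.004 m) or (horizontal distance between wand_band and mouth_b below 0.004 m and z of wand_band in the frame of mouth_b between -0.004 and 0.004 m) or (horizontal distance between wand_band and mouth_c below 0.004 m and z of wand_band in the frame of mouth_c between -0.004 and 0.004 m)) and angle between wand's own z axis and vertical below 0.1 rad and linear speed of wand below 0.01 m/s); the robot touches nothing.
It fails at once if the wand is pressed on the floor of a bottle with more than 20 N (contact force between wand and floor_clear above 20 N or contact force between wand and floor_set1 above 20 N or contact force between wand and floor_set2 above 20 N).
It fails at once if the wand, the fingers or the arm press on the rack or its bottles with more than 30 N (contact force between any of wand, the fingers, the arm and rack above 30 N).
It fails at once if a bystander is shoved more than 30 mm or knocked over (distance of any of bottle_mauve, bottle_white, bottle_pink, pot_a, pot_b, buffer from where it was at the start of the episode above 0.03 m or angle between any of bottle_mauve, bottle_white, bottle_pink, pot_a, pot_b, buffer's own z axis and vertical above 0.5 rad).
It also fails if it takes over 72 s, if anything falls off the work surface, if the arm or the gripper's body presses on something with over 40 N, if the wrist force passes 120 N, or if a joint passes its speed limit or range.

## Working session

There is one attempt and no reset: what is moved stays moved. The work goes in short steps, Python scripts to look and compute and a shell command to move; the robot and the scene stay as the last step left them, time stands still between calls to the robot, and variables do not carry over. Pictures are saved under pics/ and viewed, and the job is handed in when it is done.

```bash
ls; mkdir -p pics; python3 - <<'E'
from workcell import bot, imaging
import cv2
print(bot.observe(), bot.tcp_to_grasp)
for n in("scene","top"):
    c=imaging.capture(n); cv2.imwrite(f"pics/{n}0.png",c["color"][:,:,::-1])
    print({k:v for k,v in c.items() if k!="color"})
E
```

```text
pics
{'t': 0.0, 'joint_pos': array([ 1.11881231,  0.33393509,  0.03987682,  1.46627589, -0.01341154,
        1.34331196, -0.05851824]), 'qd': array([ 3.59693932e-05, -6.12063724e-04,  2.32717116e-03, -2.53186061e-03,
        1.46355814e-03,  1.68361451e-04,  1.18008830e-03]), 'joint_efforts': array([ 1.53653262e-03, -6.58543968e+01,  1.36644691e+00, -4.05552256e+01,
        1.68293895e-02,  1.27149612e-02,  3.07993128e-05]), 'ee_pos': array([ 224.39705697, -609.5436241 ,  230.40341761]), 'eef_rot': array([ 0.5794699 ,  0.40481995,  0.58047506, -0.40420805]), 'contact_force': array([-1.31576494,  0.16678002, -1.56859618]), 'ft_torque': array([-0.01240078,  0.02864794,  0.00014601]), 'grip_width': 85.37785389841663} 18.700000000000003
{'fov_y': 42.46412012321756, 'cx': 324.522390635789, 'cy': 247.16749388779422, 'rvec': array([ 0.92593036,  2.37653674, -1.21209843]), 'tvec': array([ 399.36783531, -190.86667562, 1437.68239061])}
{'fov_y': 49.39316939905536, 'cx': 323.0726756424184, 'cy': 245.7742560827822, 'rvec': array([ 2.10572627, -2.13505335,  0.18787753]), 'tvec': array([ 111.40594902,  620.01133109, 1002.89397243])}
```

View pics/scene0.png

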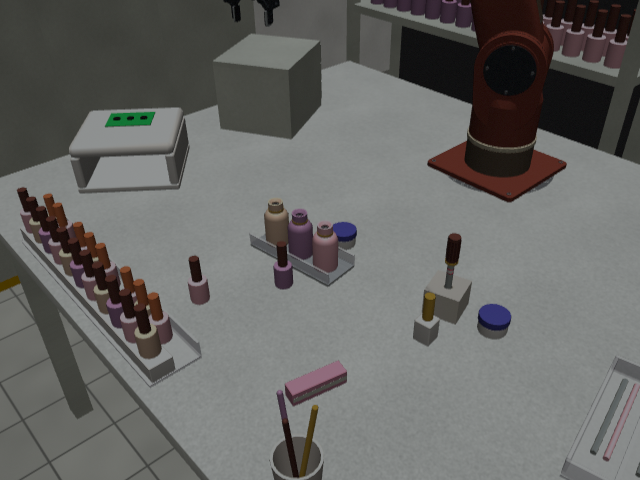

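View pics/top0.png

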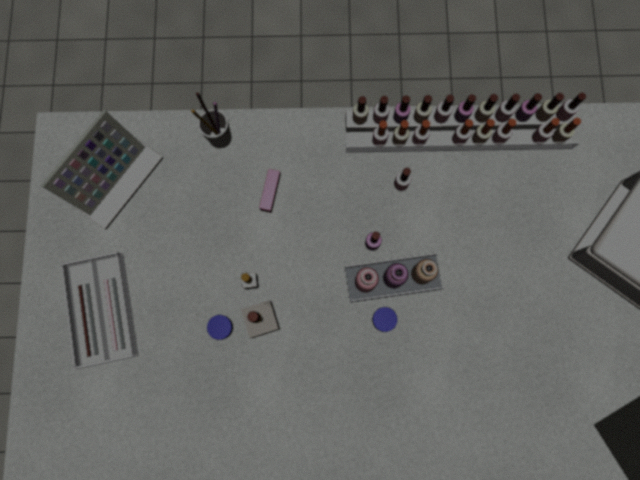

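```bash
python3 - <<'E'
import cv2,numpy as np
t=cv2.imread("pics/top0.png"); s=cv2.imread("pics/scene0.png")
def crop(im,x0,y0,x1,y1,k): 
    c=cv2.resize(im[y0:y1,x0:x1],None,fx=k,fy=k,interpolation=cv2.INTER_CUBIC)
    return np.clip(c*1.8,0,255).astype(np.uint8)
cv2.imwrite("pics/z1.png",crop(t,340,250,445,310,7))
cv2.imwrite("pics/z2.png",crop(t,200,260,290,345,6))
cv2.imwrite("pics/z3.png",crop(s,245,190,365,285,6))
cv2.imwrite("pics/z4.png",crop(s,400,225,520,345,5))
E
```

```text
(no output)
```

View pics/z1.png

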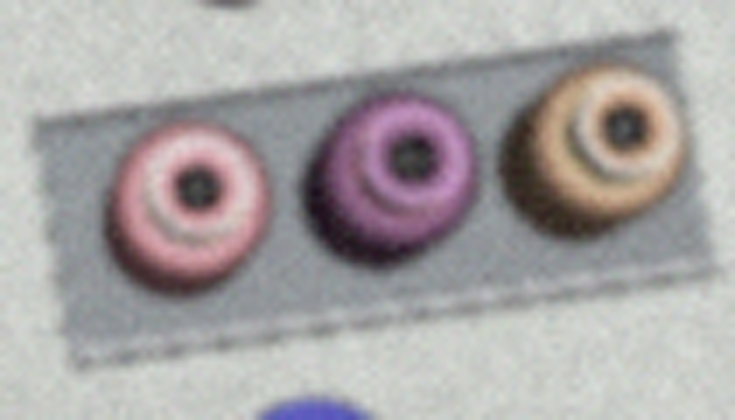

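View pics/z2.png

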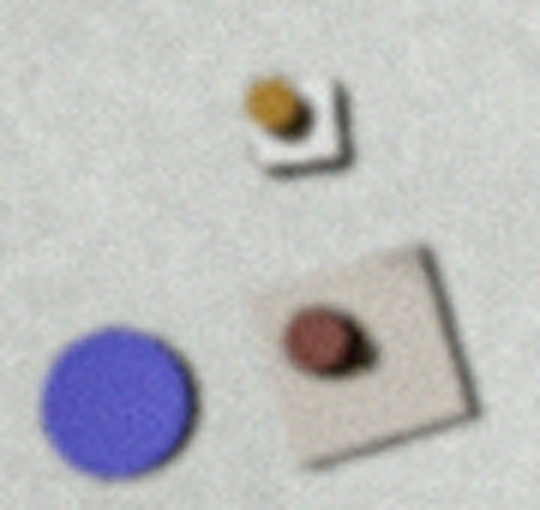

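View pics/z3.png

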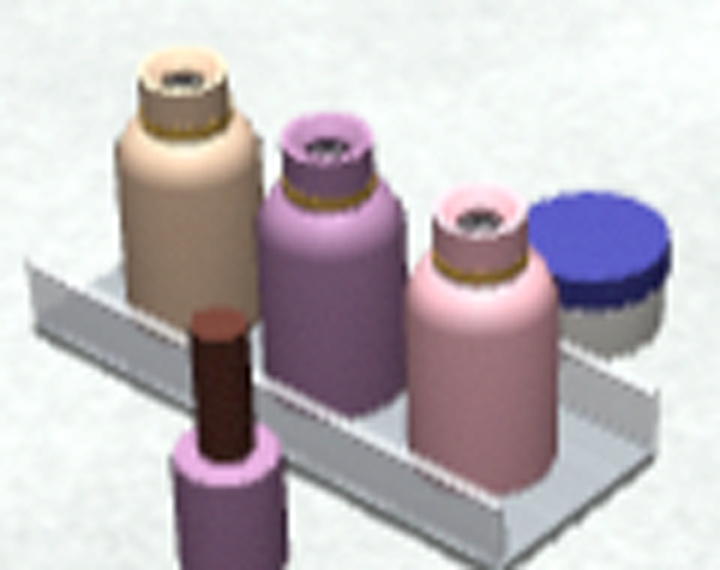

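View pics/z4.png

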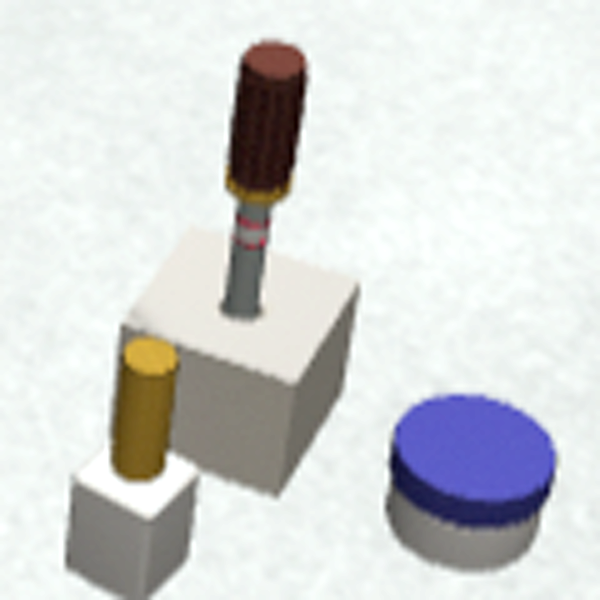

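```bash
cat > h.py <<'E'
import numpy as np,cv2
from workcell import bot, imaging
C={}
def cam(n):
    if n not in C: C[n]=imaging.capture(n)
    return C[n]
def ray(n,uv):
    c=cam(n);R=cv2.Rodrigues(np.array(c["rvec"]))[0];t=np.array(c["tvec"]);f=240/np.tan(np.radians(c["fov_y"]/2))
    d=R.T@np.array([(uv[0]-c["cx"])/f,(uv[1]-c["cy"])/f,1]);return -R.T@t,d
def atz(n,uv,z):
    o,d=ray(n,uv);return (o+d*(z-o[2])/d[2])[:2]
def tri(a,b):
    A=np.zeros((3,3));y=np.zeros(3)
    for o,d in(a,b):
        d=d/np.linalg.norm(d);P=np.eye(3)-np.outer(d,d);A+=P;y+=P@o
    return np.linalg.solve(A,y)
def proj(n,X):
    c=cam(n);R=cv2.Rodrigues(np.array(c["rvec"]))[0];f=240/np.tan(np.radians(c["fov_y"]/2))
    p=R@np.array(X)+c["tvec"];return p[:2]/p[2]*f+[c["cx"],c["cy"]]
def un(p,x0,y0,k): return [x0+(p[0]+.5)/k-.5,y0+(p[1]+.5)/k-.5]
E
python3 - <<'E'
from h import *
np.set_printoptions(precision=1,suppress=True)
for n,a,b in(("a",(199,188),(480,212)),("b",(412,157),(326,140)),("c",(626,127),(183,73))):
    ua=un(a,340,250,7);ub=un(b,245,190,6)
    print(n,atz("top",ua,95),atz("scene",ub,98),tri(ray("top",ua),ray("scene",ub)))
a=un((319,341),200,260,6);b=un((274,60),400,225,5)
print("head",atz("top",a,148),atz("scene",b,148),tri(ray("top",a),ray("scene",b)))
print("hole",atz("scene",un((242,312),400,225,5),50))
print("stand top",[atz("top",un(p,200,260,6),50) for p in((252,297),(425,247),(475,412),(305,467))])
print("stand sc",[atz("scene",un(p,400,225,5),50) for p in((188,230),(360,288),(298,385),(122,323))])
for n,p in(("mau",(374,238)),("white",(250,276))): print(n,atz("top",p,89))
for n,p in(("pota",(385,320)),("potb",(219,327))): print(n,atz("top",p,34))
for n in("top","scene"): print(ray(n,(320,240))[0])
E
```

```text
a [552.9  16.3] [553.8  17.6] [552.6  16.4  96.8]
b [560.7 -43. ] [561.6 -42. ] [560.6 -42.9  97.1]
c [ 568.2 -102.6] [ 569.1 -100.7] [ 568.  -102.3   96.8]
head [476.1 231.4] [478.6 233.4] [476.2 231.8 146. ]
hole [481.1 236.2]
stand top [array([496.2, 268. ]), array([512.1, 210.2]), array([457.2, 193.3]), array([440. , 249.6])]
stand sc [array([460.4, 196.6]), array([443.1, 254.8]), array([496.6, 270.9]), array([513.9, 213.2])]
mau [629.9   1.7]
white [557.7 246.2]
pota [471.3 -20.3]
potb [461.8 315.9]
[ 426.    95.1 1101. ]
[1145.3  679.3  699.9]
```

```bash
cat >> h.py <<'E'
from scipy.spatial.transform import Rotation as Ro
def state():
    s=bot.observe();q=s["eef_rot"];R=Ro.from_quat([q[1],q[2],q[3],q[0]]).as_matrix();return s,R
def go(tgt):
    s,R=state();print("tool shift m",np.round(R.T@(np.array(tgt)-s["ee_pos"])/1000,4),"pos",np.round(s["ee_pos"],1),"F",np.round(s["contact_force"],1),"w",round(s["grip_width"],1),"t",round(s["t"],2))
E
python3 - <<'E'
from h import *
s,R=state();print(R.round(3));go((560,-100,230));print((R.T@[-83,332,0]).round(1))
E
```

```text
[[-0.     0.938  0.345]
 [ 0.001  0.345 -0.938]
 [-1.    -0.    -0.001]]
tool shift m [ 0.0011  0.491  -0.3624] pos [ 224.5 -609.7  230.8] F [ 0.2 -0.6 -0.3] w 85.3 t 0.2
[ 3.000e-01  3.680e+01 -3.402e+02]
```

```bash
python3 -m pendant '[0,0,0.036,-0.027,0, 0,0,0.072,-0.054,0, 0,0,0.108,-0.081,0, 0,0,0.144,-0.108,0, 0,0,0.18,-0.135,0, 0,0,0.216,-0.162,0, 0,0,0.252,-0.189,0, 0,0,0.288,-0.216,0]'
python3 -c "
from h import *
go((560,-100,230));go((477,232,230))"
```

```text
t: 1.0
ee_pos: [420.8, -306.0, 231.4]
eef_rot: [0.58, 0.404, 0.58, -0.405]
contact_force: [0.8, -0.5, 0.7]
grip_width: 85.7
tool shift m [ 0.0014  0.2018 -0.1453] pos [ 420.8 -306.   231.4] F [ 0.8 -0.5  0.7] w 85.7 t 1.0
tool shift m [ 0.0013  0.2386 -0.4855] pos [ 420.8 -306.   231.4] F [ 0.8 -0.5  0.7] w 85.7 t 1.0
```

```bash
python3 -m pendant '[0,0,0.025,-0.04,0, 0,0,0.05,-0.08,0, 0,0,0.075,-0.12,0, 0,0,0.1,-0.16,0, 0,0,0.125,-0.2,0, 0,0,0.15,-0.24,0, 0,0,0.175,-0.28,0, 0,0,0.2,-0.32,0]'
python3 -c "
from h import *
go((477,232,230))"
```

```text
t: 1.8
ee_pos: [497.3, 63.4, 231.5]
eef_rot: [0.58, 0.405, 0.58, -0.405]
contact_force: [1.6, -1.1, 0.3]
grip_width: 85.9
tool shift m [ 0.0015  0.0391 -0.1652] pos [497.3  63.4 231.5] F [ 1.6 -1.1  0.3] w 85.9 t 1.8
```

```bash
python3 -m pendant '[0,0,0.01,-0.042,0, 0,0,0.02,-0.084,0, 0,0,0.03,-0.126,0, 0,0,0.0395,-0.165,0, 0,0,0.0395,-0.165,0, 0,0,0.0395,-0.165,0]'
python3 - <<'E'
from h import *
go((477,232,106))
for n in("scene","top"): cv2.imwrite(f"pics/{n}1.png",np.clip(cam(n)["color"][:,:,::-1]*1.5,0,255).astype("uint8"))
E
```

```text
t: 2.4
ee_pos: [477.0, 230.9, 231.2]
eef_rot: [0.58, 0.404, 0.581, -0.404]
contact_force: [-0.1, -0.9, -0.0]
grip_width: 85.5
tool shift m [ 0.1252  0.0005 -0.001 ] pos [477.  230.9 231.2] F [-0.1 -0.9 -0. ] w 85.5 t 2.4
```

View pics/scene1.png

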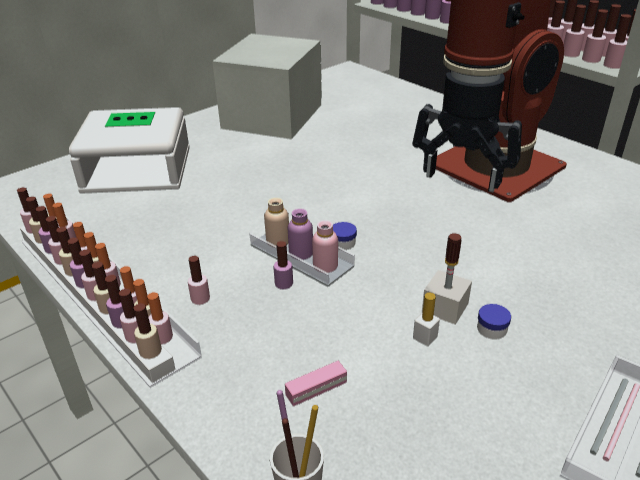

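```bash
python3 -m pendant '[0,0.04,0,-0.001,0, 0,0.08,0,-0.001,0, 0,0.11,0,-0.001,0, 0,0.123,0,-0.001,0, 0,0.123,0,-0.001,0]'
python3 - <<'E'
from h import *
go((477,232,106))
for n in("scene","top"): 
    x0,y0=(390,200) if n=="scene" else (180,250)
    cv2.imwrite(f"pics/{n}2.png",cv2.resize(np.clip(cam(n)["color"][y0:y0+120,x0:x0+130,::-1]*1.6,0,255).astype("uint8"),None,fx=5,fy=5))
E
```

```text
t: 3.0
ee_pos: [476.6, 229.5, 107.1]
eef_rot: [0.579, 0.404, 0.58, -0.406]
contact_force: [-0.3, 0.2, 0.8]
grip_width: 85.3
tool shift m [ 0.0011  0.0012 -0.0022] pos [476.6 229.5 107.1] F [-0.3  0.2  0.8] w 85.3 t 3.0
```

View pics/scene2.png

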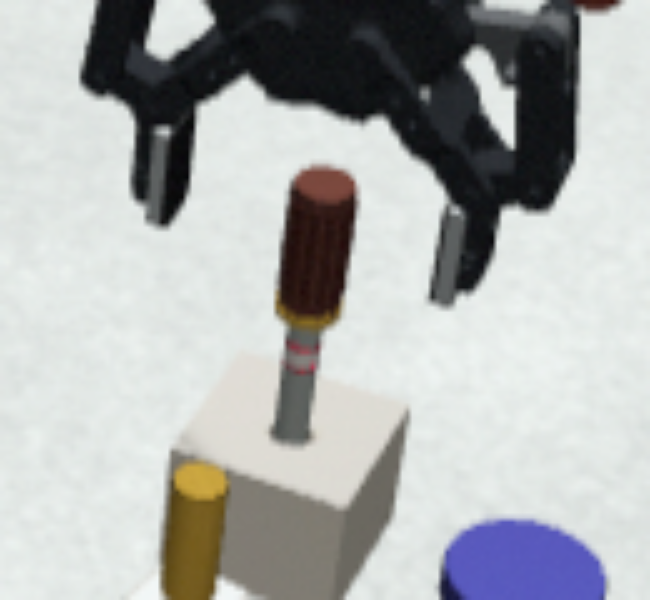

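```bash
python3 -m pendant '[0.4,0,0,-0.001,0, 0.6,0,0,-0.001,0, 0.7,0,0,-0.001,0, 0.8,0,0,-0.001,0, 1,0,0,-0.001,0, 1,0,0,-0.001,0, 1,0,0,-0.001,0, 1,0,0,-0.001,0]'
python3 - <<'E'
from h import *
go((477,232,106))
for n in("scene","top"): 
    x0,y0=(390,200) if n=="scene" else (180,250)
    cv2.imwrite(f"pics/{n}3.png",cv2.resize(np.clip(cam(n)["color"][y0:y0+120,x0:x0+130,::-1]*1.6,0,255).astype("uint8"),None,fx=5,fy=5))
E
```

```text
t: 3.9
ee_pos: [477.0, 232.3, 108.7]
eef_rot: [0.58, 0.405, 0.58, -0.404]
contact_force: [-0.7, 0.9, 5.6]
grip_width: 18.9
tool shift m [ 0.0027 -0.0001  0.0003] pos [477.  232.3 108.7] F [-0.7  0.9  5.6] w 18.9 t 3.9
```

View pics/scene3.png

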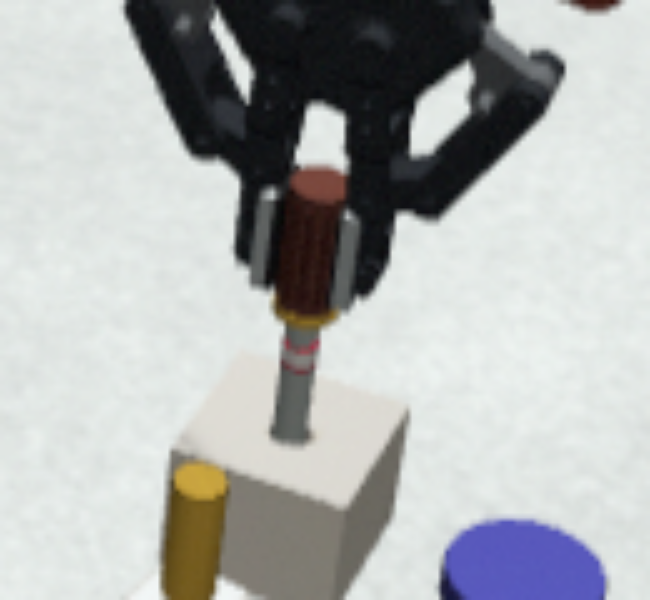

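```bash
python3 -m pendant '[1,-0.02,0,0,0, 1,-0.05,0,0,0, 1,-0.09,0,0,0, 1,-0.13,0,0,0, 1,-0.13,0,0,0, 1,-0.13,0,0,0]'
python3 - <<'E'
from h import *
go((477,232,238))
for n in("scene","top"): 
    x0,y0=(390,150) if n=="scene" else (180,250)
    cv2.imwrite(f"pics/{n}4.png",cv2.resize(np.clip(cam(n)["color"][y0:y0+120,x0:x0+130,::-1]*1.6,0,255).astype("uint8"),None,fx=5,fy=5))
E
```

```text
t: 4.6
ee_pos: [477.0, 231.9, 238.6]
eef_rot: [0.58, 0.405, 0.58, -0.404]
contact_force: [-0.7, 0.3, -0.6]
grip_width: 18.7
tool shift m [ 0.0006  0.0001 -0.0001] pos [477.  231.9 238.6] F [-0.7  0.3 -0.6] w 18.7 t 4.6
```

View pics/scene4.png

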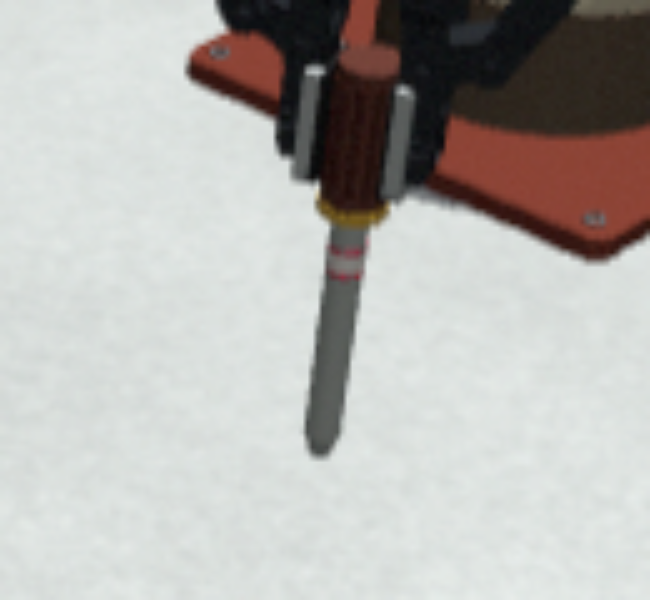

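```bash
python3 - <<'E'
from h import *
t=un((320,450),390,150,5);h=un((369,62),390,150,5);b=un((345,263),390,150,5)
for z in(138,140,142): print(z,atz("scene",t,z),atz("scene",b,z+72),atz("scene",h,z+138))
print("cmp mouth a",atz("scene",un((480,212),245,190,6),98),proj("scene",(477,232,140)),t,proj("scene",(477,232,278)),h)
go((553.2,17,238))
E
```

```text
138 [473.83409455 229.58016544] [478.56530271 232.5062297 ] [477.49107973 230.59157127]
140 [476.22405787 231.18084549] [481.28721917 234.3302264 ] [480.64188612 232.70861105]
142 [478.61402118 232.78152554] [484.00913564 236.1542231 ] [483.79269251 234.82565083]
cmp mouth a [553.78897474  17.62972495] [453.70712458 240.02220657] [453.6, 239.6] [464.58548102 160.98051341] [463.4, 162.0]
tool shift m [-0.0012 -0.0017  0.2279] pos [476.  231.4 236.8] F [ 0.9 -0.5 -0.3] w 18.4 t 4.75
```

```bash
python3 -m pendant '[1,0,0,0.04,0, 1,0,0,0.08,0, 1,0,0,0.12,0, 1,0,0,0.16,0, 1,0,-0.002,0.2,0, 1,0,-0.0025,0.228,0, 1,0,-0.0025,0.228,0, 1,0,-0.0025,0.228,0]'
python3 - <<'E'
from h import *
go((553.2,17,238))
for n in("scene","top"): 
    x0,y0=(270,130) if n=="scene" else (330,230)
    cv2.imwrite(f"pics/{n}5.png",cv2.resize(np.clip(cam(n)["color"][y0:y0+140,x0:x0+120,::-1]*1.6,0,255).astype("uint8"),None,fx=4,fy=4))
E
```

```text
t: 5.55
ee_pos: [552.6, 16.9, 236.9]
eef_rot: [0.579, 0.405, 0.581, -0.405]
contact_force: [0.3, 0.5, 0.1]
grip_width: 18.7
tool shift m [-0.0011  0.0006  0.0001] pos [552.6  16.9 236.9] F [0.3 0.5 0.1] w 18.7 t 5.55
```

View pics/scene5.png

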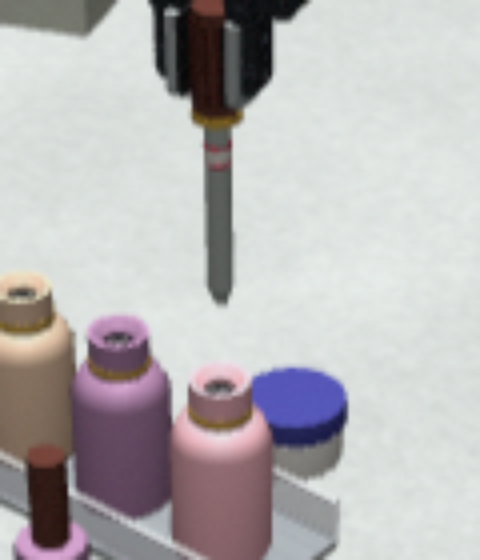

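```bash
python3 -m pendant '[1,0.02,0,0,0, 1,0.037,0,0,0, 1,0.037,0,0,0, 1,0.037,0,0,0]'
python3 - <<'E'
from h import *
go((553.2,17,200))
for n in("scene","top"): 
    x0,y0=(270,150) if n=="scene" else (330,230)
    cv2.imwrite(f"pics/{n}6.png",cv2.resize(np.clip(cam(n)["color"][y0:y0+120,x0:x0+110,::-1]*1.6,0,255).astype("uint8"),None,fx=5,fy=5))
E
```

```text
t: 6.05
ee_pos: [552.9, 18.2, 201.6]
eef_rot: [0.58, 0.404, 0.58, -0.404]
contact_force: [0.1, 0.1, 0.3]
grip_width: 18.6
tool shift m [ 0.0016 -0.0001  0.0012] pos [552.9  18.2 201.6] F [0.1 0.1 0.3] w 18.6 t 6.05
```

View pics/scene6.png

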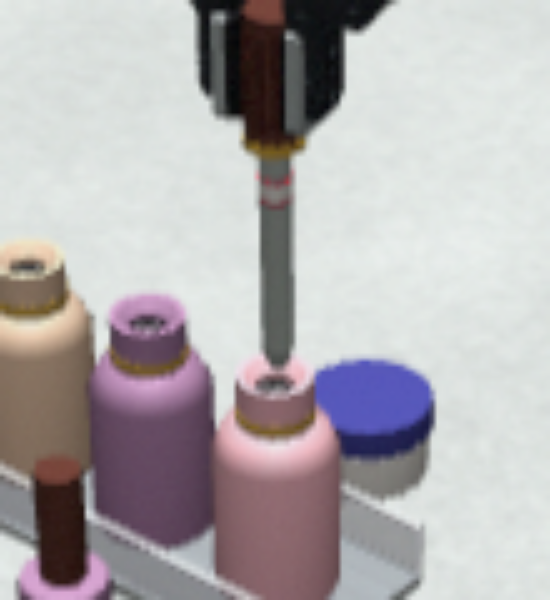

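View pics/top6.png

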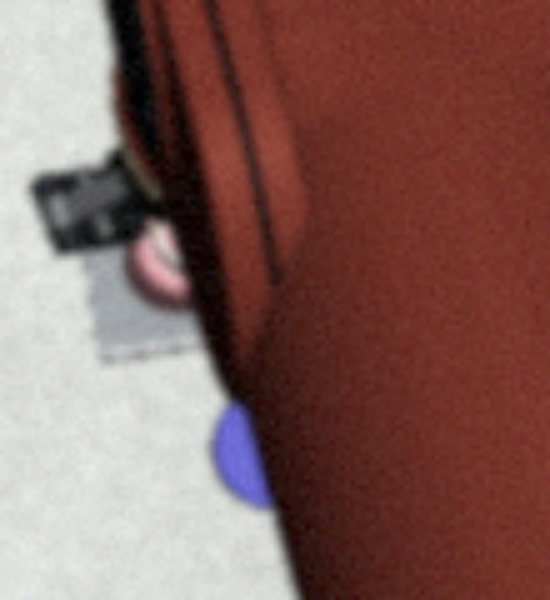

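```bash
python3 -m pendant '[1,0.004,0,0.0005,0, 1,0.008,0,0.0005,0, 1,0.011,0,0.0005,0, 1,0.011,0,0.0005,0, 1,0.011,0,0.0005,0]'
python3 -m pendant '[1,0.003,0,0,0, 1,0.006,0,0,0, 1,0.009,0,0,0, 1,0.009,0,0,0]'
```

```text
t: 6.65
ee_pos: [553.3, 16.7, 190.2]
eef_rot: [0.58, 0.404, 0.58, -0.405]
contact_force: [0.3, -0.0, -0.3]
grip_width: 18.2
t: 7.05
ee_pos: [552.9, 16.7, 180.7]
eef_rot: [0.58, 0.404, 0.58, -0.405]
contact_force: [-0.5, -0.0, -0.5]
grip_width: 18.8
```

```bash
python3 -m pendant '[1,0.003,0,0,0, 1,0.006,0,0,0, 1,0.006,0,0,0]'
python3 - <<'E'
from h import *
for n in("scene",): 
    x0,y0=(270,150) if n=="scene" else (330,230)
    cv2.imwrite(f"pics/{n}7.png",cv2.resize(np.clip(cam(n)["color"][y0:y0+120,x0:x0+110,::-1]*1.6,0,255).astype("uint8"),None,fx=5,fy=5))
E
```

```text
t: 7.35
ee_pos: [553.0, 16.8, 174.7]
eef_rot: [0.58, 0.404, 0.58, -0.405]
contact_force: [-1.1, -0.1, -1.1]
grip_width: 18.2
```

View pics/scene7.png

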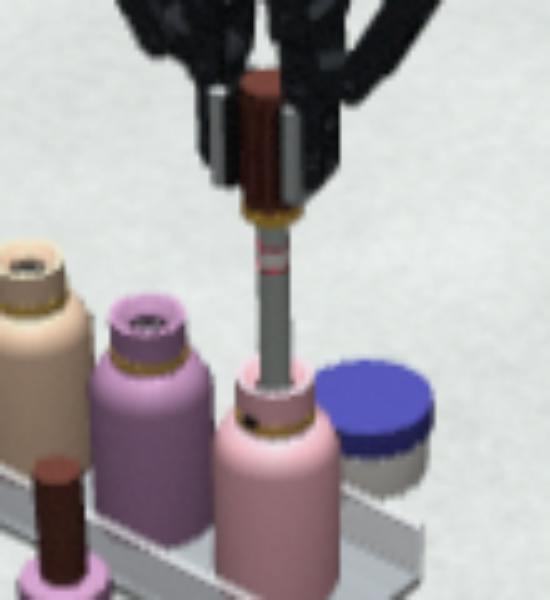

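```bash
python3 -m pendant '[1,0.003,0,0,0, 1,0.006,0,0,0]'; python3 -m pendant '[1,0,0,0,0]'; python3 -m pendant '[1,0.002,0,0,0]';python3 -m pendant '[1,0.002,0,0,0]'
```

```text
t: 7.6
ee_pos: [553.5, 16.7, 169.4]
eef_rot: [0.58, 0.405, 0.58, -0.404]
contact_force: [-0.0, 0.3, 2.8]
grip_width: 18.4
t: 7.7
ee_pos: [552.9, 16.6, 168.6]
eef_rot: [0.58, 0.404, 0.58, -0.405]
contact_force: [-0.9, 0.1, -1.1]
grip_width: 18.6
t: 7.8
ee_pos: [553.4, 16.7, 167.4]
eef_rot: [0.58, 0.405, 0.58, -0.404]
contact_force: [-0.1, 0.7, 2.4]
grip_width: 18.5
t: 7.9
ee_pos: [553.5, 16.7, 165.4]
eef_rot: [0.58, 0.405, 0.58, -0.404]
contact_force: [-0.9, 0.5, 3.9]
grip_width: 18.1
```

```bash
python3 -m pendant '[1,0.002,0,0,0]'|sed -n '2p;4p';python3 -m pendant '[1,0.002,0,0,0]'|sed -n '2p;4p'
```

```text
ee_pos: [553.4, 16.7, 163.3]
contact_force: [-1.5, 0.0, 2.7]
ee_pos: [553.4, 16.7, 161.2]
contact_force: [-0.2, 0.2, 2.5]
```

```bash
python3 -m pendant '[1,0.002,0,0,0]'|sed -n '2p;4p';python3 -m pendant '[1,0.002,0,0,0]'|sed -n '2p;4p'
```

```text
ee_pos: [553.3, 16.7, 159.2]
contact_force: [-1.6, -0.2, 1.5]
ee_pos: [553.4, 16.7, 157.3]
contact_force: [-1.1, 0.5, 5.9]
```

```bash
python3 -m pendant '[1,0.001,0,0,0]'|sed -n '2p;4p';python3 -m pendant '[1,0.001,0,0,0]'|sed -n '2p;4p'
```

```text
ee_pos: [553.6, 16.8, 156.7]
contact_force: [-2.0, 0.4, 9.6]
ee_pos: [554.0, 16.9, 156.4]
contact_force: [-2.5, 0.6, 13.2]
```

```bash
python3 -m pendant '[1,-0.008,0,0,0, 1,-0.018,0,0,0, 1,-0.03,0,0,0, 1,-0.042,0,0,0, 1,-0.054,0,0,0, 1,-0.064,0,0,0, 1,-0.064,0,0,0]'
python3 -m pendant '[1,0,-0.006,0.025,0, 1,0,-0.013,0.0585,0, 1,0,-0.013,0.0585,0, 1,0,-0.013,0.0585,0]'
python3 - <<'E'
from h import *
go((561,-42.5,220))
x0,y0=(245,130)
cv2.imwrite(f"pics/s8.png",cv2.resize(np.clip(cam("scene")["color"][y0:y0+120,x0:x0+120,::-1]*1.6,0,255).astype("uint8"),None,fx=5,fy=5))
E
```

```text
t: 9.2
ee_pos: [554.2, 16.8, 221.3]
eef_rot: [0.581, 0.405, 0.579, -0.404]
contact_force: [0.4, -0.4, -0.7]
grip_width: 18.3
t: 9.6
ee_pos: [561.1, -43.5, 218.8]
eef_rot: [0.579, 0.405, 0.58, -0.405]
contact_force: [-0.7, 0.8, -0.3]
grip_width: 18.8
tool shift m [-0.0012  0.0003 -0.001 ] pos [561.1 -43.5 218.8] F [-0.7  0.8 -0.3] w 18.8 t 9.6
```

View pics/s8.png

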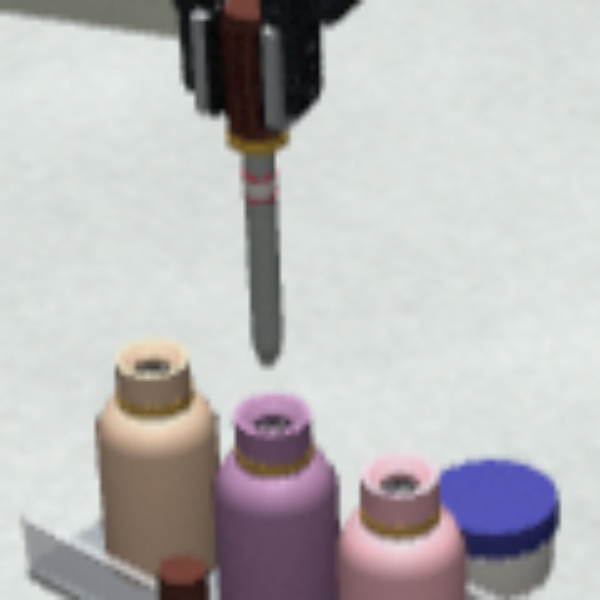

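```bash
python3 - <<'E'
from h import *
for P in((561,-43,122),(561,-43,194),(561,-43,260),(561,-42.5,98)):
    p=proj("scene",P);print(P,(p+.5-[245,130])*5-.5)
E
```

```text
(561, -43, 122) [268.52812955 357.79538334]
(561, -43, 194) [260.753101   177.17748851]
(561, -43, 260) [253.04992964  -1.77112682]
(561, -42.5, 98) [271.89193999 415.46542473]
```

```bash
python3 - <<'E'
from h import *
for z in (119,121,122):
  print(z,*[atz("scene",un(p,245,130,5),z+h).round(1) for p,h in(((267,361),0),((260,188),72),((258,143),88),((243,8),138))])
cv2.imwrite(f"pics/s9.png",cv2.resize(np.clip(cam("scene")["color"][110:210,260:330,::-1]*1.6,0,255).astype("uint8"),None,fx=6,fy=6,interpolation=cv2.INTER_CUBIC))
E
```

```text
119 [559.7 -45.5] [562.6 -41.6] [561.3 -43.3] [564.1 -44.6]
121 [561.8 -43. ] [564.9 -38.8] [563.7 -40.4] [566.7 -41.3]
122 [562.8 -41.7] [566.1 -37.4] [564.9 -38.9] [568.  -39.7]
```

View pics/s9.png

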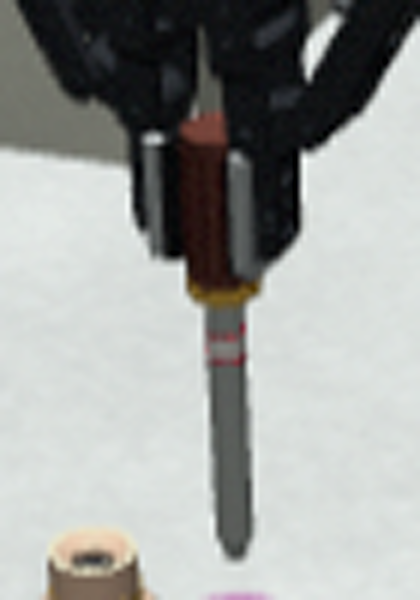

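```bash
python3 -m pendant '[1,0.01,0,-0.001,0, 1,0.02,0,-0.001,0, 1,0.025,0,-0.001,0, 1,0.03,0,-0.001,0, 1,0.03,0,-0.001,0]'|sed -n '2p;4p'
python3 -m pendant '[1,0.003,0,0,0, 1,0.006,0,0,0, 1,0.009,0,0,0, 1,0.012,0,0,0]'|sed -n '2p;4p'
```

```text
ee_pos: [560.5, -41.7, 188.4]
contact_force: [-0.5, -0.5, -0.4]
ee_pos: [561.0, -41.7, 177.5]
contact_force: [-0.9, 0.5, 4.6]
```

```bash
python3 -m pendant '[1,0.003,0,0,0, 1,0.006,0,0,0]'|sed -n '2p;4p'
python3 -m pendant '[1,0.002,0,0,0]'|sed -n '2p;4p';python3 -m pendant '[1,0.002,0,0,0]'|sed -n '2p;4p'
```

```text
ee_pos: [561.0, -41.7, 171.2]
contact_force: [-1.5, 0.2, 2.8]
ee_pos: [560.9, -41.7, 169.0]
contact_force: [-0.1, 1.0, 1.9]
ee_pos: [561.0, -41.7, 167.1]
contact_force: [-1.3, 0.9, 2.8]
```

```bash
python3 -m pendant '[1,0.002,0,0,0]'|sed -n '2p;4p';python3 -m pendant '[1,0.002,0,0,0]'|sed -n '2p;4p'
```

```text
ee_pos: [561.0, -41.7, 165.2]
contact_force: [-1.4, 0.0, 2.2]
ee_pos: [561.2, -41.7, 163.5]
contact_force: [-1.6, -0.0, 11.8]
```

```bash
python3 -m pendant '[1,0.002,0,0,0]'|sed -n '2p;4p'
```

```text
ee_pos: [561.7, -41.6, 162.5]
contact_force: [-4.2, 0.1, 18.0]
```

```bash
python3 -m pendant '[1,-0.008,0,0,0, 1,-0.018,0,0,0, 1,-0.03,0,0,0, 1,-0.042,0,0,0, 1,-0.054,0,0,0, 1,-0.06,0,0,0, 1,-0.06,0,0,0]'|sed -n '2p;4p'
python3 -m pendant '[1,0,-0.006,0.025,0, 1,0,-0.0135,0.0585,0, 1,0,-0.0135,0.0585,0, 1,0,-0.0135,0.0585,0]'
python3 - <<'E'
from h import *
go((568.5,-101.7,220))
x0,y0=(225,120)
cv2.imwrite(f"pics/s10.png",cv2.resize(np.clip(cam("scene")["color"][y0:y0+120,x0:x0+120,::-1]*1.6,0,255).astype("uint8"),None,fx=5,fy=5))
z=bot.observe()["ee_pos"][2]
for P in((568.5,-101.7,z-98),(568.5,-101.7,z-26),(568.5,-101.7,z+40),(568.5,-101.7,98)):
    p=proj("scene",P);print(P,(p+.5-[x0,y0])*5-.5)
E
```

```text
ee_pos: [561.6, -41.7, 222.6]
contact_force: [0.2, 1.3, -0.8]
t: 12.45
ee_pos: [568.2, -102.1, 220.6]
eef_rot: [0.579, 0.405, 0.58, -0.405]
contact_force: [0.3, 0.9, 0.2]
grip_width: 18.7
tool shift m [ 0.0006  0.0004 -0.0003] pos [ 568.2 -102.1  220.6] F [0.3 0.9 0.2] w 18.7 t 12.45
(568.5, -101.7, np.float64(122.81853733054527)) [248.08465933 350.91934701]
(568.5, -101.7, np.float64(194.81853733054527)) [235.78149537 173.22064707]
(568.5, -101.7, np.float64(260.81853733054527)) [223.61906928  -2.44532902]
(568.5, -101.7, 98) [252.11199054 409.08743482]
```

View pics/s10.png

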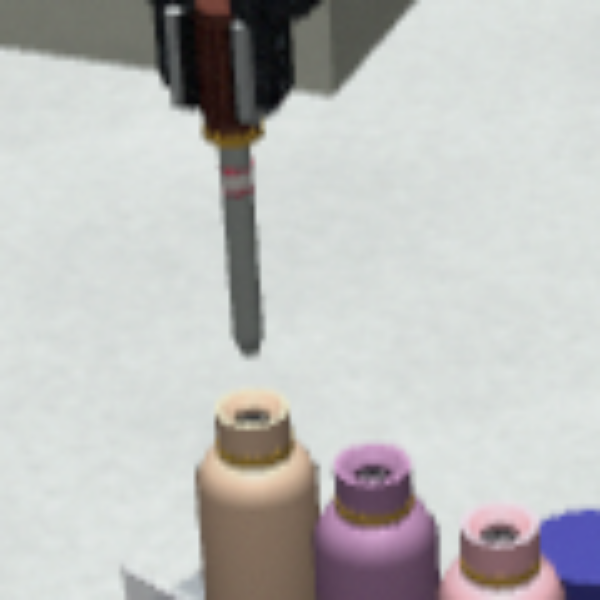

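```bash
python3 -m pendant '[1,0.01,0,0,0, 1,0.02,0,0,0, 1,0.026,0,0,0, 1,0.031,0,0,0, 1,0.031,0,0,0]'|sed -n '2p;4p'
python3 -m pendant '[1,0.003,0,0,0, 1,0.006,0,0,0, 1,0.009,0,0,0, 1,0.012,0,0,0]'|sed -n '2p;4p'
python3 -m pendant '[1,0.003,0,0,0, 1,0.006,0,0,0]'|sed -n '2p;4p'
```

```text
ee_pos: [568.0, -101.1, 189.3]
contact_force: [-0.4, 0.1, -0.6]
ee_pos: [568.5, -101.3, 178.4]
contact_force: [-1.9, 1.1, 3.4]
ee_pos: [568.6, -101.2, 172.3]
contact_force: [-1.4, 1.3, 2.6]
```

```bash

python3 -m pendant '[1,0.002,0,0,0]'|sed -n '2p;4p';python3 -m pendant '[1,0.002,0,0,0]'|sed -n '2p;4p'
```

```text
ee_pos: [568.5, -101.2, 170.0]
contact_force: [-1.7, 0.1, 2.1]
ee_pos: [568.5, -101.3, 168.1]
contact_force: [-1.0, 0.3, 1.9]
```

```bash

python3 -m pendant '[1,0.002,0,0,0]'|sed -n '2p;4p';python3 -m pendant '[1,0.002,0,0,0]'|sed -n '2p;4p'
```

```text
ee_pos: [568.5, -101.3, 166.2]
contact_force: [-0.6, 0.2, 2.0]
ee_pos: [568.5, -101.2, 164.2]
contact_force: [-1.2, 0.7, 2.2]
```

```bash

python3 -m pendant '[1,0.002,0,0,0, 1,0.004,0,0,0]'|sed -n '2p;4p';python3 -m pendant '[1,0.002,0,0,0]'|sed -n '2p;4p'
```

```text
ee_pos: [568.5, -101.3, 160.1]
contact_force: [-1.6, 0.9, 2.2]
ee_pos: [568.5, -101.3, 158.2]
contact_force: [-0.7, 0.8, 2.8]
```

```bash

python3 -m pendant '[1,0.002,0,0,0, 1,0.004,0,0,0]'|sed -n '2p;4p';python3 -m pendant '[1,0.002,0,0,0]'|sed -n '2p;4p'
```

```text
ee_pos: [568.5, -101.3, 154.1]
contact_force: [-1.5, 0.3, 2.1]
ee_pos: [568.5, -101.3, 152.2]
contact_force: [-0.3, 0.4, 0.8]
```

```bash

python3 -m pendant '[1,0.002,0,0,0, 1,0.004,0,0,0]'|sed -n '2p;4p';python3 -m pendant '[1,0.002,0,0,0]'|sed -n '2p;4p'
```

```text
ee_pos: [568.5, -101.3, 148.1]
contact_force: [-1.2, 0.9, 2.3]
ee_pos: [568.5, -101.3, 146.1]
contact_force: [0.1, 0.4, 2.7]
```

```bash

python3 -m pendant '[1,0.002,0,0,0, 1,0.004,0,0,0]'|sed -n '2p;4p'
```

```text
ee_pos: [568.5, -101.3, 142.1]
contact_force: [-1.3, -0.7, 1.3]
```

```bash

python3 -m pendant '[1,0.002,0,0,0, 1,0.004,0,0,0]'|sed -n '2p;4p'
```

```text
ee_pos: [568.5, -101.3, 138.2]
contact_force: [-1.3, 0.3, 3.3]
```

```bash

python3 -m pendant '[1,0.002,0,0,0, 1,0.004,0,0,0]'|sed -n '2p;4p'
```

```text
ee_pos: [568.5, -101.3, 134.1]
contact_force: [-0.9, 1.4, 0.7]
```

```bash

python3 -m pendant '[1,0.002,0,0,0, 1,0.004,0,0,0]'|sed -n '2p;4p'
```

```text
ee_pos: [568.5, -101.3, 130.2]
contact_force: [-1.4, 0.6, 1.7]
```

```bash

python3 -m pendant '[1,0.002,0,0,0]'|sed -n '2p;4p'; python3 -m pendant '[1,0.001,0,0,0]'|sed -n '2p;4p'
```

```text
ee_pos: [568.5, -101.3, 128.2]
contact_force: [-1.2, 1.0, 1.9]
ee_pos: [568.4, -101.3, 127.1]
contact_force: [-0.9, 0.7, 1.9]
```

```bash

python3 -m pendant '[1,0.001,0,0,0]'|sed -n '2p;4p'; python3 -m pendant '[1,0.001,0,0,0]'|sed -n '2p;4p'
```

```text
ee_pos: [568.5, -101.3, 126.2]
contact_force: [-1.2, 0.5, 2.3]
ee_pos: [568.5, -101.3, 125.3]
contact_force: [-0.5, 0.1, 3.2]
```

```bash

python3 -m pendant '[1,0.001,0,0,0]'|sed -n '2p;4p'
```

```text
ee_pos: [568.7, -101.3, 124.6]
contact_force: [-1.5, 0.7, 5.8]
```

```bash

python3 -m pendant '[1,0.001,0,0,0]'|sed -n '2p;4p'
```

```text
ee_pos: [568.8, -101.3, 124.0]
contact_force: [-3.0, 1.1, 10.7]
```

```bash

python3 -m pendant '[1,0,0,0,0, 1,0,0,0,0, 1,0,0,0,0]'|sed -n '2p;4p'
python3 - <<'E'
from h import *
x0,y0=(225,150)
cv2.imwrite(f"pics/s11.png",cv2.resize(np.clip(cam("scene")["color"][y0:y0+100,x0:x0+110,::-1]*1.6,0,255).astype("uint8"),None,fx=6,fy=6,interpolation=cv2.INTER_CUBIC))
E
```

```text
ee_pos: [568.8, -101.3, 123.9]
contact_force: [-1.7, 1.3, 6.7]
```

View pics/s11.png

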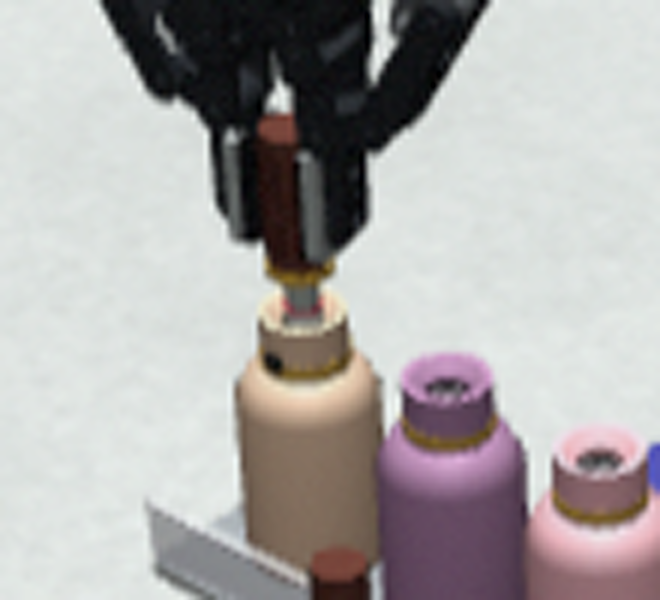

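```bash

python3 -m pendant '[1,0.0005,0,0,0, 1,0.0005,0,0,0]'|sed -n '2p;4p'
python3 -m pendant '[0.6,0,0,0,0, 0.5,0,0,0,0, 0.3,0,0,0,0, 0,0,0,0,0, 0,0,0,0,0, 0,0,0,0,0, 0,0,0,0,0]'
python3 - <<'E'
from h import *
x0,y0=(225,150)
cv2.imwrite(f"pics/s12.png",cv2.resize(np.clip(cam("scene")["color"][y0:y0+100,x0:x0+110,::-1]*1.6,0,255).astype("uint8"),None,fx=6,fy=6,interpolation=cv2.INTER_CUBIC))
E
```

```text
ee_pos: [568.9, -101.3, 123.9]
contact_force: [-2.7, 0.7, 10.0]
t: 17.55
ee_pos: [568.5, -101.3, 122.8]
eef_rot: [0.58, 0.405, 0.58, -0.405]
contact_force: [0.6, -0.1, -0.3]
grip_width: 85.4
```

View pics/s12.png

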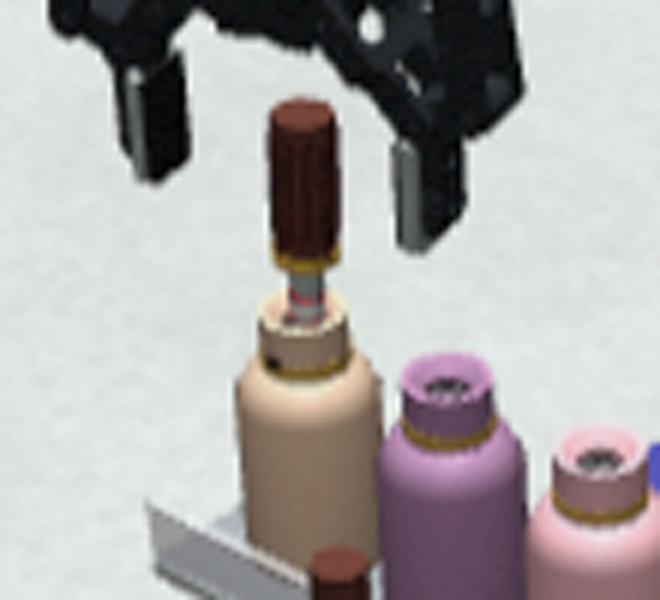

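```bash
python3 - <<'E'
from h import *
x0,y0=(225,150)
im=cam("scene")["color"]
cv2.imwrite(f"pics/s13.png",cv2.resize(np.clip(im[y0+8:y0+65,x0+35:x0+70,::-1]*1.8,0,255).astype("uint8"),None,fx=10,fy=10,interpolation=cv2.INTER_CUBIC))
m=np.array((568.5,-101.5,98))
for n,dz in (("headtop",66),("headbot",16),("bandtop",4),("band",0),("rim",0)):
    print(n,(proj("scene",m+[0,0,dz])+.5-[x0+35,y0+8])*10-.5)
E
```

```text
headtop [133.52964558 122.83941811]
headbot [150.23936494 364.43839525]
bandtop [154.12007204 420.54794728]
band [155.40287337 439.09544539]
rim [155.40287337 439.09544539]
```

View pics/s13.png

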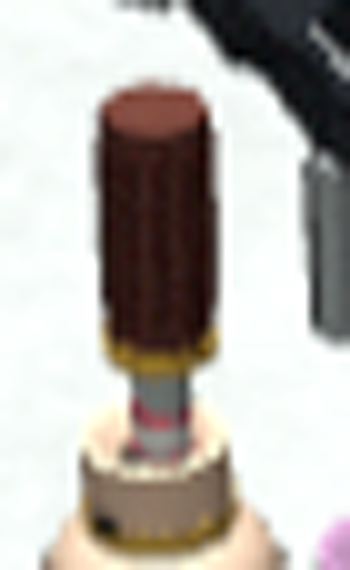

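```bash
python3 -m pendant '[0,-0.03,0,0,0, 0,-0.065,0,0,0, 1,-0.08,0,0,0, 1,-0.08,0,0,0, 1,-0.08,0,0,0, 1,-0.08,0,0,0, 1,-0.08,0,0,0, 1,-0.08,0,0,0]'
python3 - <<'E'
from h import *
x0,y0=(225,130)
im=cam("scene")["color"]
cv2.imwrite(f"pics/s14.png",cv2.resize(np.clip(im[y0:y0+90,x0:x0+90,::-1]*1.8,0,255).astype("uint8"),None,fx=6,fy=6,interpolation=cv2.INTER_CUBIC))
for z in(164,166,167): print(atz("scene",un((155,110),260,158,10),z))
E
```

```text
t: 18.45
ee_pos: [568.1, -101.3, 201.9]
eef_rot: [0.579, 0.404, 0.58, -0.405]
contact_force: [0.7, 0.2, 0.5]
grip_width: 0.2
[ 562.80743622 -102.5391845 ]
[564.98128937 -99.62129653]
[566.06821595 -98.16235255]
```

View pics/s14.png

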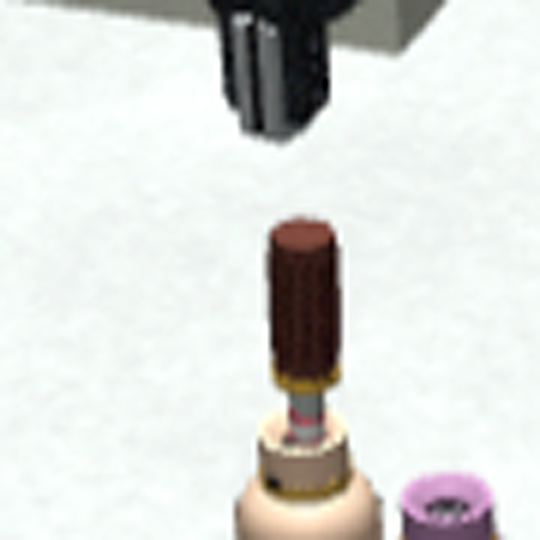

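```bash
python3 -m pendant '[1,0.01,-0.002,-0.003,0, 1,0.02,-0.002,-0.003,0, 1,0.03,-0.002,-0.003,0, 1,0.03,-0.002,-0.003,0, 1,0.03,-0.002,-0.003,0]'|sed -n '2p;4p'
python3 -m pendant '[1,0.002,0,0,0]'|sed -n '2p;4p';python3 -m pendant '[1,0.001,0,0,0]'|sed -n '2p;4p';python3 -m pendant '[1,0.001,0,0,0]'|sed -n '2p;4p'
```

```text
ee_pos: [565.4, -99.2, 172.4]
contact_force: [0.6, 0.5, 0.3]
ee_pos: [566.0, -99.2, 171.3]
contact_force: [0.2, -0.0, -0.2]
ee_pos: [565.8, -99.2, 170.1]
contact_force: [-0.5, 0.3, -0.1]
ee_pos: [565.7, -99.2, 169.0]
contact_force: [0.1, 0.2, -0.4]
```

```bash

python3 -m pendant '[1,0.001,0,0,0]'|sed -n '2p;4p';python3 -m pendant '[1,0.001,0,0,0]'|sed -n '2p;4p'
```

```text
ee_pos: [565.7, -99.2, 167.9]
contact_force: [-0.3, -0.7, -0.2]
ee_pos: [565.7, -99.2, 166.9]
contact_force: [-0.4, -0.4, 2.5]
```

```bash

python3 -m pendant '[1,0.001,0,0,0]'|sed -n '2p;4p';python3 -m pendant '[1,0.001,0,0,0]'|sed -n '2p;4p'
```

```text
ee_pos: [566.0, -99.2, 166.2]
contact_force: [0.3, -0.6, 3.6]
ee_pos: [566.0, -99.2, 165.2]
contact_force: [0.1, -1.0, 3.1]
```

```bash

python3 -m pendant '[1,0.001,0,0,0]'|sed -n '2p;4p'
```

```text
ee_pos: [565.9, -99.2, 164.2]
contact_force: [0.1, -0.1, 6.0]
```

```bash

python3 -m pendant '[1,0.001,0,0,0]'|sed -n '2p;4p'
```

```text
ee_pos: [566.3, -99.2, 163.6]
contact_force: [0.9, 0.8, 7.6]
```

```bash

python3 -m pendant '[1,0,0,0,0, 1,0,0,0,0]'|sed -n '2p;4p'
```

```text
ee_pos: [566.2, -99.2, 163.5]
contact_force: [1.1, -0.3, 6.0]
```

```bash

python3 -m pendant '[1,0.0007,0,0,0, 1,0.0007,0,0,0, 1,0.0007,0,0,0]'|sed -n '2p;4p'
python3 -m pendant '[1,-0.005,0,0,0, 1,-0.03,0,0,0, 1,-0.07,0,0,0, 1,-0.09,0,0,0, 1,-0.09,0,0,0, 1,-0.09,0,0,0]'|sed -n '1,2p;4p'
python3 - <<'E'
from h import *
x0,y0=(225,130)
im=cam("scene")["color"]
cv2.imwrite("pics/s16.png",np.clip(im[:,:,::-1]*1.5,0,255).astype("uint8"))
cv2.imwrite(f"pics/s15.png",cv2.resize(np.clip(im[158:158+57,260:300,::-1]*1.8,0,255).astype("uint8"),None,fx=10,fy=10,interpolation=cv2.INTER_CUBIC))
E
```

```text
ee_pos: [566.5, -99.2, 163.3]
contact_force: [0.3, 1.2, 8.4]
t: 21.0
ee_pos: [565.3, -99.2, 251.8]
contact_force: [-0.6, -0.6, -0.7]
```

View pics/s15.png

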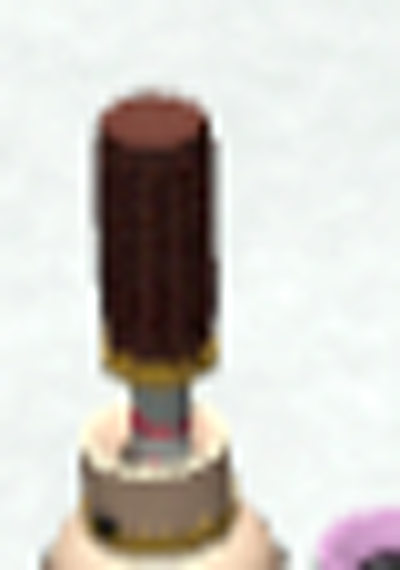

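View pics/s16.png

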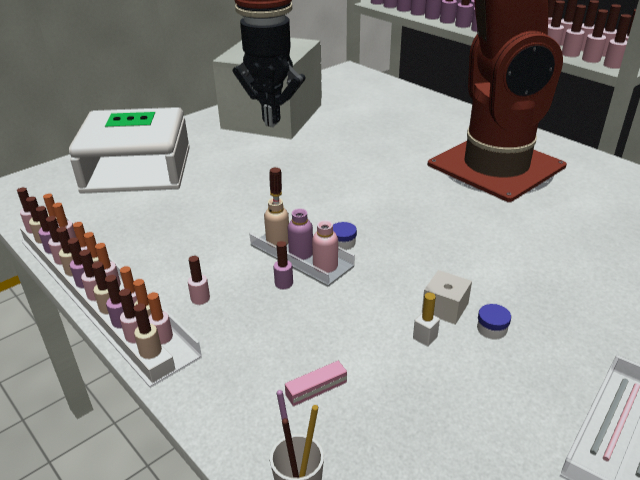

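```bash
python3 -c "
from workcell import bot
print(bot.sign_off(), bot.observe()['t'])"
```

```text
the job is handed in; nothing more can be done
the job is handed in; nothing more can be done
```

The nude bottle (c) is the clear one. The wand is left standing in it, bottomed and released, with the white band at the rim. The job was handed in at about 21 s of the 72 s allowed.

| Bottle | Where the wand stopped below the rim | Force felt there |
|---|---|---|
| pink (a) | about 39 mm, set lacquer | about 13 N |
| mauve (b) | about 32 mm, set lacquer | about 18 N, including the wiper's drag |
| nude (c) | about 72 mm, clear bottom | about 7 to 10 N |

**Mended on the way:** opening the fingers pulled the wand up about 3 mm. I pushed it back down on top of its head with the closed fingers until it bottomed again, at about 6 to 8 N. I then raised the arm well clear.

**Last checks:**
- **Height:** the head top was at about 163.5 mm, so the band's centre is within about 1 mm of the rim. The final picture agrees.
- **Lean:** the wand leans slightly, about 0.05 rad by the scene camera. That camera cannot show lean along its own line of sight. I worked out that the bore cannot allow more than about 0.08 rad, against a limit of 0.1.
- **Surroundings:** the other things on the table look unmoved in the final picture, and the force reading was near zero after I raised the arm.

No check failed, but the sign-off gives no verdict.

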